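# Clear a cracked dish out of an incubator drawer and reload it

### The job

A dish has cracked in the drawer of the bench incubator, which stands ajar: pull the drawer out by its handle until it locks, sweep every shard along the two lanes of its floor and off their open ends into the steel pan with the scraper block (they are sharp, so never touch them with the gripper), and stand the scraper back upright in its rest. Once the floor is clear, lay all the petri dishes that wait on the bench to the left and right of the drawer flat in the lanes, between the rails, without ever turning one over. Then press the release and push the drawer fully home with the dishes in it.

Things in the scene. Friction and masses are not known exactly. Their poses are not given: they have to be found in the camera images.
- handle (a point): middle of the drawer's bar handle on the low white bench incubator: a level steel bar 10 mm thick, 110 mm long along y, its centre line 45 mm before the grey front panel and 98 mm above the bench; moves with the drawer. Panel: 344 mm wide, 50 to 123 mm above the bench; the incubator's top is at 130 mm. Axes: x level into the incubator, y level to the left along its front, z up
- drawer (a joint): how far the drawer is pulled out on its telescopic slides, in m: 0 = fully home, 0.183 = end stop. It slides along -x of handle with about 1 to 3 N; over the last 16 mm a sprung buffer pushes back with up to 11 N, and at 0.179 the release bar snaps up and locks the drawer against going back in
- release (a joint): how far the release bar is pressed down, in m: 0 = up, 0.010 = fully down. It springs back up (1.2 N at the top to 2.7 N fully down). With the drawer locked out, pressing it beyond 6 mm frees the drawer: the buffer starts it 10 to 15 mm back in, the bar can be let go, and the drawer is pushed home by its front
- release_top (a point): middle of the top of the release button, a grey ribbed pad 34 x 34 mm on the right-hand side of the drawer behind the front panel; with the bar up it is 91 mm above the bench. It is uncovered only when the drawer is out; pressed straight down. Same axes as handle
- lane_front (a point): point on the drawer's dark floor, 60 mm above the bench, on the middle line of the front one of two lanes; axes as handle, moves with the drawer. Each lane runs along y, 68 mm clear between rails 8 mm high and 4 mm thick (inner faces at x = -34 and +34 mm), from an 8 mm high end wall (inner face y = -105 mm) to its open left end, the floor's bare edge, at y = +160 mm. Front panel's rear face: x = -41 mm
- lane_rear (a point): the same for the rear lane, 72 mm behind the front one (they share the middle rail); with the drawer locked out the front of the incubator is at x = +66 mm from here
- pan: open steel pan, 180 mm (x) by 92 mm (y), 36 mm high, walls 3 mm, loose, 0.6 kg, standing on the bench beneath the open ends of both lanes when the drawer is out (its right-hand wall is 10 mm in under the edge); origin at the centre of its underside, z up
- scraper_mid (a point): centre (29 mm above its sole) of the scraper block: a rubber foot 62 mm (x) by 24 mm (y) and 14 mm high that just fits between the rails, under a white plastic grip 52 mm by 20 mm (gripped across y) up to 58 mm; 0.12 kg; it stands upright on its sole, z up
- rest: shallow white rest for the scraper, fixed to the bench: 92 mm (x) by 54 mm (y), rim 12 mm high and 5 mm thick, floor 5 mm above the bench; origin at the centre of its underside. The scraper stands in it with its x along the rest's x
- shard_0_mid (a point): middle of a shard of a cracked dish: a flat white plastic chip 16 to 22 mm across and 5 mm thick, 10 g, lying flat in one of the lanes, at times still hidden in the incubator; may be absent
- shard_1_mid (a point): middle of a shard of a cracked dish: a flat white plastic chip 16 to 22 mm across and 5 mm thick, 10 g, lying flat in one of the lanes, at times still hidden in the incubator; may be absent
- shard_2_mid (a point): middle of a shard of a cracked dish: a flat white plastic chip 16 to 22 mm across and 5 mm thick, 10 g, lying flat in one of the lanes, at times still hidden in the incubator; may be absent
- shard_3_mid (a point): middle of a shard of a cracked dish: a flat white plastic chip 16 to 22 mm across and 5 mm thick, 10 g, lying flat in one of the lanes, at times still hidden in the incubator; may be absent
- shard_4_mid (a point): middle of a shard of a cracked dish: a flat white plastic chip 16 to 22 mm across and 5 mm thick, 10 g, lying flat in one of the lanes, at times still hidden in the incubator; may be absent
- shard_5_mid (a point): middle of a shard of a cracked dish: a flat white plastic chip 16 to 22 mm across and 5 mm thick, 10 g, lying flat in one of the lanes, at times still hidden in the incubator; may be absent
- dish_a_mid (a point): centre (6.5 mm above the underside) of a closed round petri dish 59 mm in diameter and 13 mm high, 22 g, z up; it grips best across its own x or y axis (flats 58 mm apart); waits on the bench; may be absent
- dish_b_mid (a point): centre (6.5 mm above the underside) of a closed round petri dish 59 mm in diameter and 13 mm high, 22 g, z up; it grips best across its own x or y axis (flats 58 mm apart); waits on the bench; may be absent
- dish_c_mid (a point): centre (6.5 mm above the underside) of a closed round petri dish 59 mm in diameter and 13 mm high, 22 g, z up; it grips best across its own x or y axis (flats 58 mm apart); waits on the bench; may be absent
- dish_d_mid (a point): centre (6.5 mm above the underside) of a closed round petri dish 59 mm in diameter and 13 mm high, 22 g, z up; it grips best across its own x or y axis (flats 58 mm apart); waits on the bench; may be absent
Mind the look-alikes: they are no part of the job. What is shaped like the rest but green or red is not meant.

How it is judged:
By the outcome, as a careful person would: the job done as asked, in the order asked, and still so for the second after the job is handed in, with the robot touching nothing.
Of shard_0, shard_1, shard_2, shard_3, shard_4, shard_5 only 4 to 6 are there at a start; the rules pass over those that are not, and their reading is None.
Of dish_a, dish_b, dish_c, dish_d only 2 to 4 are there at a start; the rules pass over those that are not, and their reading is None.
At some moment in a run one of dish_a, dish_b, dish_c, dish_d may be knocked a few centimetres aside while the robot is not near it.
It also fails if it takes over 210 s, if anything falls off the work surface, if the arm or the gripper's body presses on something with over 40 N, if the wrist force passes 120 N, or if a joint passes its speed limit or range.

### The arm

A 6-joint arm with a two-finger parallel gripper is mounted at the origin on a cart in front of the work surface, level with it; the furniture and walls round the work are solid. World frame = base frame: x ahead of the robot, y to its left, z up, the work surface at z = 0. Lengths are in m, angles in rad, forces in N, time in s.
With the tool pointing down it reaches from about 0.325 to 0.775 m from the base axis. Payload 5.5 kg.
Tool frame: the origin (TCP) lies between the finger pads; the fingertips stand 8 mm ahead of it and the grasp point (between the pads) lies 11 mm behind it (tcp_to_tips is the distance from the TCP to the fingertips, in m); z points along the fingers, y is the direction in which the jaws open and shut (so a half turn about z gives the same grasp; the last joint's range is limited). The gripper opens to 88 mm and grips with 3 to 60 N. Pads are 20 mm wide; open, the fingers measure 115 mm over their backs; the gripper's body (75 mm by 178 mm) begins 61 mm behind the grasp point.
Start: joints at [1.07, 0.091, 1.231, -0, 1.82, -0.057], TCP at [0.258, 0.542, 0.231] pointing down, gripper open.
Joint ranges: [-2.87, 2.87], [-0.86, 2.18], [0.17, 2.46], [-1.51, 4.65], [0.06, 2.69], [-2.65, 2.65]. Speed limits (rad/s): [2.57, 2.57, 3.01, 3.14, 3.14, 3.14].

### API

Orientations are given as a unit quaternion [w, x, y, z].
In Python, from bench import * gives the robot as it stands. Calls block until the motion is done:
- move_to(position, orientation): joint-space move of the TCP to a pose.
- move_l(position, speed=0.15, orientation=None): straight line of the TCP; orientation=None keeps the orientation; speed is the mean speed in m/s.
- movej(angles): joint-space move.
- gripper_open() and close(): open the fingers fully, or close them until they stop; the grip force is fixed at half the most.
- hold(seconds).
- inverse_kinematics(position, orientation): joint angles nearest the present ones, or None.
- state(): the state.
- get_image(name): name is "scene" or "top" or "wrist"; returns a dict with "frame" (384x512x3 uint8, blue, green, red), "depth" (384x512 float32, m along the optical axis (not along the pixel's ray), 0 where there is no reading), "camera_matrix" (3x3 intrinsics, pixels), "view" (4x4, takes a point from world to camera coordinates). Camera axes: x right, y up, looking along -z (the intrinsics and any distortion apply to the point x, -y, -z); pixel columns grow to the right and rows downward; lengths in m; the calibration is good to about 2 mm. The wrist camera is an equidistant fisheye: a pixel r from the principal point sees the ray r / f radians off the axis. A picture is of the moment at which its call begins.
A pose or a line that the arm cannot do raises IKError and nothing moves.
- job_done(): hands the job in, once; it reports no verdict.
The state is a dict: "time": time; "joint_pos": joint angles; "dq": joint speeds; "joint_torque": joint torques, N m; "ee_pos": TCP position; "ee_rot": TCP orientation; "ft_force": force on the tool from outside, world axes, zero at the start; "moment": the same for the moment, N m; "finger_gap": finger opening in m.
Only numpy, scipy, OpenCV 4.12 (cv2) and the standard library are available. Lean on these libraries where they do the work, as an engineer would, in place of code of your own. Each camera call takes 0.05 s, during which the arm holds its last target.

## Working session

There is one attempt and no reset: what is moved stays moved. The work goes in short steps, each a Python script; the robot and the scene stay as the last script left them, time stands still between calls to the robot, and variables do not carry over. Pictures are saved under pics/ and viewed, and the job is handed in when it is done.

```bash
ls; mkdir -p pics; cat > h.py <<'E'
from bench import *
import numpy as np, cv2
def snap(n,tag):
    d=get_image(n); cv2.imwrite(f'pics/{tag}.png',d['frame']); np.savez(f'pics/{tag}.npz',**{k:np.array(v) for k,v in d.items()}); return d
def load(tag): return dict(np.load(f'pics/{tag}.npz'))
def world(d,u,v,z=None):
    """scene/top pinhole pixel->world, by depth or plane z"""
    K=d['camera_matrix'];V=d['view'];Ti=np.linalg.inv(V)
    r=np.array([(u-K[0,2])/K[0,0],-(v-K[1,2])/K[1,1],-1.])
    o=Ti[:3,3];w=Ti[:3,:3]@r
    if z is None:
        s=d['depth'][int(round(v)),int(round(u))]
    else: s=(z-o[2])/w[2]
    return o+s*w
def cloud(d):
    K=d['camera_matrix'];Ti=np.linalg.inv(d['view']);h,w=d['depth'].shape
    u,v=np.meshgrid(np.arange(w),np.arange(h));s=d['depth']
    p=np.stack([(u-K[0,2])/K[0,0]*s,-(v-K[1,2])/K[1,1]*s,-s],-1)
    return p@Ti[:3,:3].T+Ti[:3,3]
E
python3 - <<'E'
from h import *
for n in ['scene','top','wrist']:
    d=snap(n,n+'0'); print(n,d['camera_matrix'].tolist(),np.round(d['view'],3).tolist(),d.keys())
print(state())
E
```

```text
pics
scene [[469.94044949760985, 0.0, 252.39027151650947], [0.0, 469.94044949760985, 197.99371855412898], [0.0, 0.0, 1.0]] [[0.675, -0.738, 0.01, -0.397], [0.449, 0.421, 0.788, -0.369], [-0.586, -0.527, 0.616, -1.037], [0.0, 0.0, 0.0, 1.0]] dict_keys(['frame', 'depth', 'camera_matrix', 'view'])
top [[384.4866414763911, 0.0, 260.64874124924745], [0.0, 384.4866414763911, 194.3585351682014], [0.0, 0.0, 1.0]] [[-0.002, -1.0, 0.007, 0.027], [0.998, -0.002, 0.06, -0.635], [-0.06, 0.007, 0.998, -1.251], [0.0, 0.0, 0.0, 1.0]] dict_keys(['frame', 'depth', 'camera_matrix', 'view'])
wrist [[297.3186396354542, 0.0, 263.36278462785486], [0.0, 297.3186396354542, 191.75823063103718], [0.0, 0.0, 1.0]] [[0.429, 0.903, -0.002, -0.599], [-0.865, 0.411, -0.287, 0.035], [-0.259, 0.125, 0.958, -0.392], [0.0, 0.0, 0.0, 1.0]] dict_keys(['frame', 'depth', 'camera_matrix', 'view'])
{'time': 0.15, 'joint_pos': array([ 1.07027799e+00,  9.16835529e-02,  1.23157561e+00,  2.40145338e-06,
        1.81979682e+00, -5.66921271e-02]), 'dq': array([-5.23606675e-05, -2.38426295e-03, -4.72783052e-03, -1.10803534e-03,
        2.72890277e-03, -1.13915887e-03]), 'joint_torque': array([ 1.40474192e-03, -4.47047174e+01, -4.06908453e+01,  6.98023243e-02,
        2.74367596e-02, -9.17576176e-05]), 'ee_pos': array([0.25753783, 0.54169225, 0.22978704]), 'ee_rot': array([-2.02337695e-04,  2.20095870e-01,  9.75477972e-01, -7.03131401e-04]), 'ft_force': array([0.33822895, 0.49698335, 0.15725045]), 'moment': array([ 0.07214402, -0.01919405,  0.00159658]), 'finger_gap': 0.08785455800075792}
```

View pics/scene0.png

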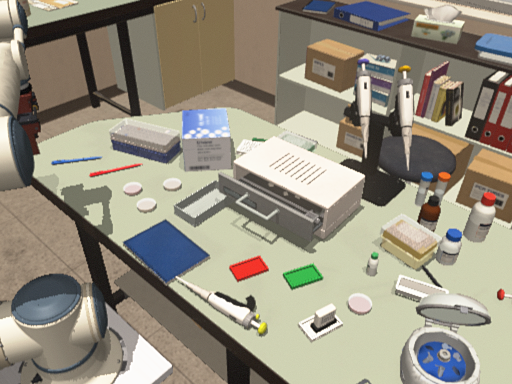

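View pics/top0.png

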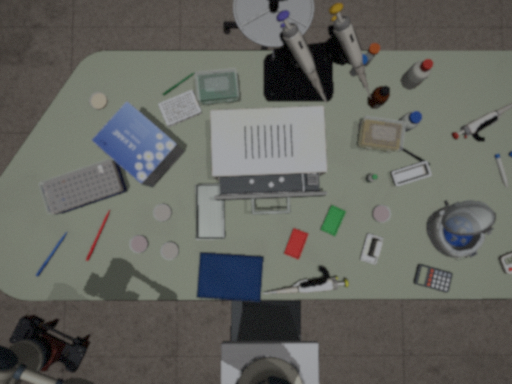

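View pics/wrist0.png

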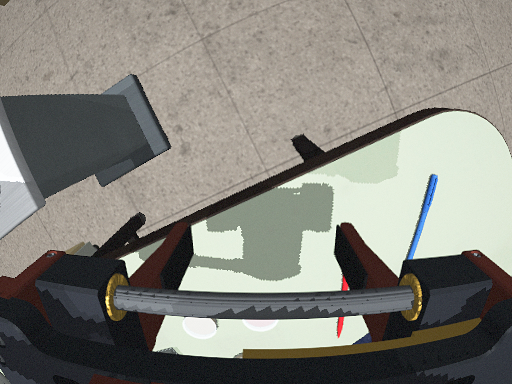

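```bash
python3 - <<'E'
from h import *
d=load('top0');f=d['frame']
a=cv2.resize(f[90:280,190:450],None,fx=3,fy=3,interpolation=cv2.INTER_CUBIC); cv2.imwrite('pics/z1.png',a)
f=load('scene0')['frame']
a=cv2.resize(f[250:350,220:480],None,fx=3,fy=3,interpolation=cv2.INTER_CUBIC)
b=cv2.resize(f[160:260,110:370],None,fx=3,fy=3,interpolation=cv2.INTER_CUBIC); cv2.imwrite('pics/z2.png',np.vstack([a,b])[:600])
for u,v in [(162,212),(138,243),(170,251),(382,213),(98,101),(371,248),(411,173),(268,211),(334,220),(297,243),(210,210)]:
    print(u,v,np.round(world(d,u,v),3))
E
```

```text
162 212 [0.578 0.351 0.015]
138 243 [0.476 0.429 0.012]
170 251 [0.45  0.324 0.012]
382 213 [ 0.573 -0.375  0.018]
98 101 [0.949 0.57  0.017]
371 248 [ 0.459 -0.335  0.023]
411 173 [ 0.707 -0.48   0.004]
268 211 [0.579 0.004 0.103]
334 220 [ 0.55  -0.218  0.004]
297 243 [ 0.475 -0.094  0.01 ]
210 210 [0.584 0.195 0.   ]
```

View pics/z1.png

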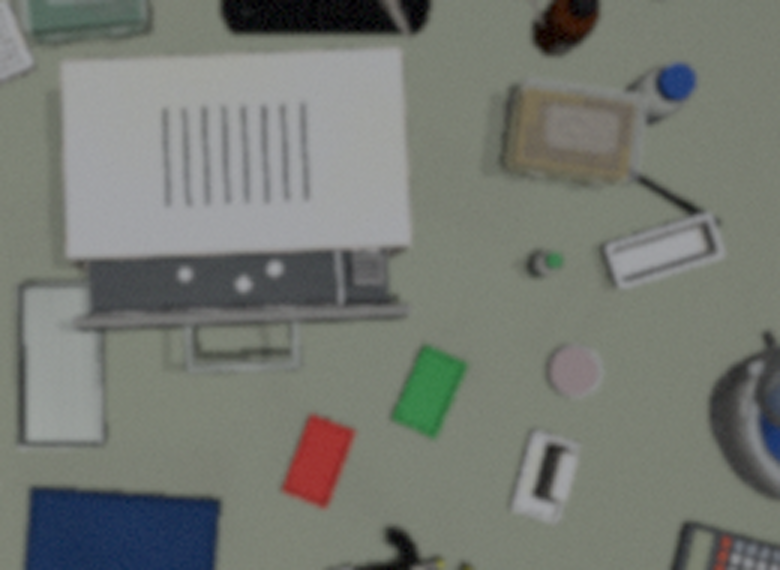

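View pics/z2.png

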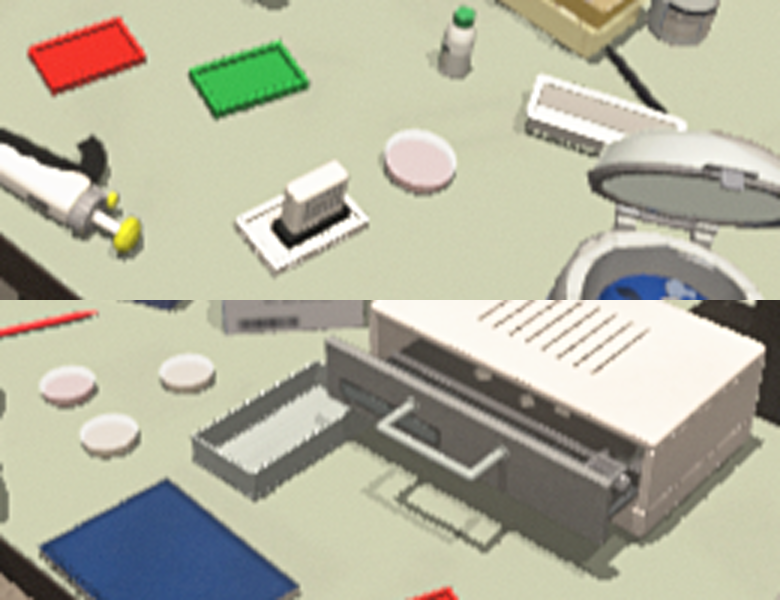

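```bash
python3 - <<'E'
from h import *
for n in ['top0','scene0']:
    d=load(n);P=cloud(d).reshape(-1,3)
    # incubator top
    m=(abs(P[:,2]-.13)<.008)&(abs(P[:,0]-.75)<.2)&(abs(P[:,1])<.25)
    q=P[m]; r=cv2.minAreaRect(q[:,:2].astype(np.float32)); print(n,'inc top',r,q[:,2].mean(),len(q))
    m=(P[:,2]>.085)&(P[:,2]<.12)&(P[:,0]>.52)&(P[:,0]<.598)&(abs(P[:,1])<.2)
    q=P[m]; print('handle',len(q),q.min(0),q.max(0),q.mean(0)); r=cv2.minAreaRect(q[:,:2].astype(np.float32)); print(r)
    # front edge of top by y bins
    m=(abs(P[:,2]-.13)<.008)&(abs(P[:,0]-.75)<.2)&(abs(P[:,1])<.25);q=P[m]
    for y in np.arange(-.13,.15,.04):
        s=q[abs(q[:,1]-y)<.02]; print(round(y,2),np.round(np.percentile(s[:,0],[1,5,99]),4), end=';')
    print()
    m=(P[:,2]>.105)&(P[:,2]<.13)&(P[:,0]>.59)&(P[:,0]<.66)&(abs(P[:,1])<.25);q=P[m]
    if len(q): print('panel',len(q),q.min(0),q.max(0),np.polyfit(q[:,1],q[:,0],1))
E
```

```text
top0 inc top ((0.7580533027648926, 0.0029614418745040894), (0.2747632563114166, 0.35026323795318604), 2.3986988067626953) 0.12986827435079776 7898
handle 167 [ 0.56976358 -0.06066161  0.09610707] [0.59755525 0.056487   0.1080413 ] [5.79438160e-01 5.23738409e-04 1.02329233e-01]
((0.583549439907074, -0.0020798780024051666), (0.11712704598903656, 0.027762306854128838), 89.86358642578125)
-0.13 [0.6296 0.6967 0.8988];-0.09 [0.627  0.6962 0.8954];-0.05 [0.6269 0.6936 0.8958];-0.01 [0.6268 0.6935 0.8926];0.03 [0.624  0.6907 0.8926];0.07 [0.6211 0.6904 0.8894];0.11 [0.621  0.6903 0.8897];0.15 [0.6182 0.6873 0.8864];
panel 477 [ 0.59104065 -0.17165956  0.10517195] [0.63917236 0.16830025 0.12859708] [-0.03654499  0.62623252]
scene0 inc top ((0.7605892419815063, 0.002851516008377075), (0.2804463803768158, 0.3529253602027893), 1.771734356880188) 0.1302028509580694 4894
handle 166 [ 0.5701     -0.06406234  0.09261484] [0.59712726 0.05576485 0.10713323] [ 0.57909317 -0.00599075  0.10181396]
((0.585063099861145, -0.004334665834903717), (0.02697007916867733, 0.11960724741220474), 1.5183428525924683)
-0.13 [0.6285 0.6371 0.8977];-0.09 [0.6277 0.6956 0.8972];-0.05 [0.6273 0.6933 0.8955];-0.01 [0.625  0.6321 0.894 ];0.03 [0.6241 0.6336 0.8946];0.07 [0.6224 0.6894 0.8901];0.11 [0.6205 0.6858 0.8894];0.15 [0.6192 0.6285 0.8873];
panel 782 [ 0.59303702 -0.17423307  0.10504244] [0.64201442 0.17118678 0.12852471] [-0.03666431  0.62595071]
```

```bash
cat >> h.py <<'E'
PSI=0.0366
XI=np.array([np.cos(PSI),np.sin(PSI),0]);YI=np.array([-np.sin(PSI),np.cos(PSI),0])
def down(a): return np.array([0,np.cos(a/2),np.sin(a/2),0])
def ang(jaw):
    """tool-x angle such that jaw axis (tool y) lies along angle 'jaw' - least wrist"""
    return jaw+np.pi/2
def best(p,jaw):
    c=[]
    for k in (-1,0,1,2):
        a=jaw+np.pi/2+k*np.pi
        q=inverse_kinematics(np.array(p,float),down(a))
        if q is not None: c.append((abs(q[5]),a))
    return min(c)[1]
def st(*t):
    s=state(); print(*t,'t=%.1f'%s['time'],'p',np.round(s['ee_pos'],4),'f',np.round(s['ft_force'],1),'gap %.4f'%s['finger_gap'],'q5 %.2f'%s['joint_pos'][5]); return s
E
python3 - <<'E'
from h import *
H=np.array([.577,-.003,0]); p=H+.024*XI
close()
a=best([p[0],p[1],.2],PSI+np.pi/2); print(a)
move_to([p[0],p[1],.21],down(a)); st()
move_l([p[0],p[1],.092],.15); st()
s0=state()['ee_pos']
for dd in (.06,.10):
    move_l([*(p-XI*dd)[:2],.092],.08); st(dd)
snap('scene','s1');snap('top','t1')
E
```

```text
0.036599999999999966
t=3.8 p [ 0.601  -0.0013  0.2101] f [ 0.3  0.4 -0.4] gap 0.0005 q5 1.47
t=4.7 p [ 0.6016 -0.0021  0.0933] f [-0.2 -0.7  0.3] gap 0.0006 q5 1.47
0.06 t=5.6 p [ 0.5411 -0.0043  0.0919] f [-0.7  1.  -0.1] gap 0.0002 q5 1.46
0.1 t=6.3 p [ 0.5011 -0.0058  0.092 ] f [0.2 0.9 0.3] gap 0.0003 q5 1.45
```

```bash
python3 - <<'E'
from h import *
cv2.imwrite('pics/z3.png',np.hstack([cv2.resize(load('s1')['frame'][140:300,130:390],None,fx=1.5,fy=1.5),cv2.resize(load('t1')['frame'][90:280,180:400],(390,240))]))
E
```

```text
(no output)
```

View pics/z3.png

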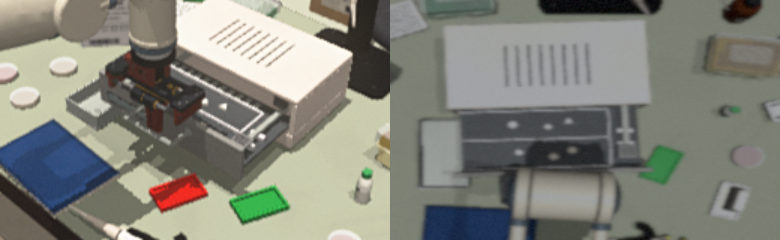

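```bash
python3 - <<'E'
from h import *
H=np.array([.577,-.003,0]); p=H+.024*XI
for dd in (.11,.12,.125,.13,.134,.138,.142,.146):
    move_l([*(p-XI*dd)[:2],.092],.05); s=st(dd)
    if s['ft_force'][0]>20: break
E
```

```text
0.11 t=6.7 p [ 0.4908 -0.0062  0.092 ] f [-0.3 -0.4 -0.1] gap 0.0001 q5 1.45
0.12 t=7.1 p [ 0.4806 -0.0065  0.092 ] f [ 0.3 -0.1 -0.4] gap 0.0002 q5 1.45
0.125 t=7.3 p [ 0.4763 -0.0067  0.0921] f [ 3.9  0.6 -1.8] gap 0.0004 q5 1.45
0.13 t=7.6 p [ 0.472  -0.0069  0.0921] f [ 7.7  0.4 -3. ] gap 0.0006 q5 1.45
0.134 t=7.8 p [ 0.4685 -0.007   0.0921] f [ 9.5 -0.3 -4.2] gap 0.0000 q5 1.45
0.138 t=8.1 p [ 0.468  -0.007   0.0923] f [ 24.8   1.5 -13.4] gap 0.0008 q5 1.45
```

```bash
python3 - <<'E'
from h import *
p=state()['ee_pos']; q=p+.012*XI
move_l([q[0],q[1],.092],.05); st()
move_l([q[0],q[1],.24],.25)
# go to scraper side, out of the way
a=best([.459,-.335,.24],0)
print(a)
move_to([.40,-.40,.26],down(a)); st()
snap('scene','s2');d=snap('top','t2')
cv2.imwrite('pics/z4.png',cv2.resize(d['frame'][90:280,180:440],None,fx=3,fy=3,interpolation=cv2.INTER_CUBIC))
E
```

```text
t=8.6 p [ 0.4795 -0.0066  0.0918] f [-0.1  0.2 -0.8] gap 0.0003 q5 1.45
1.5707963267948966
t=11.3 p [ 0.4002 -0.3995  0.2596] f [0.9 0.4 0.2] gap 0.0008 q5 -0.84
```

View pics/z4.png

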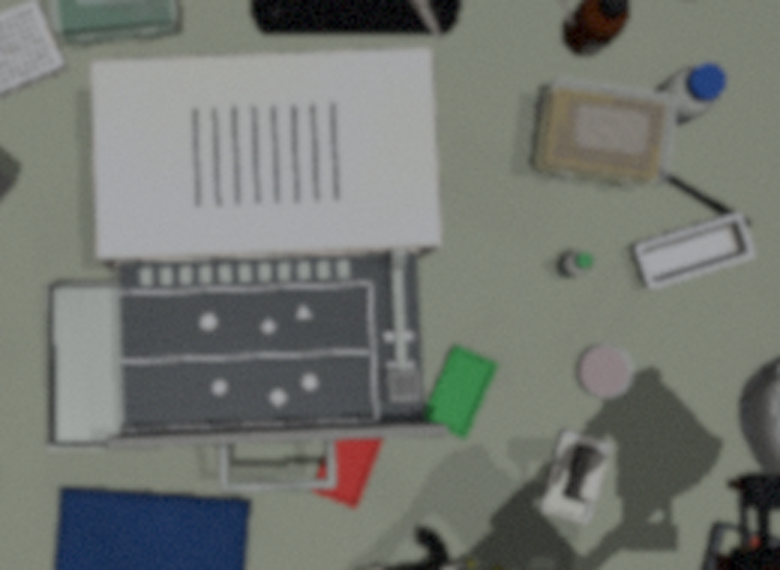

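View pics/s2.png

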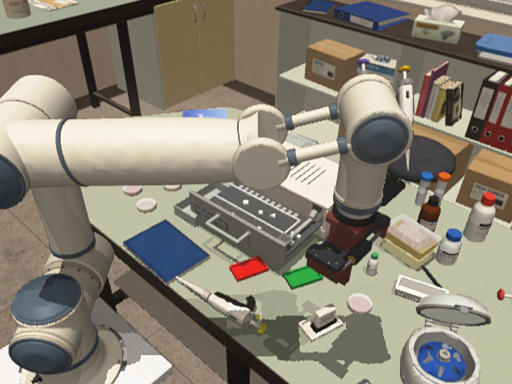

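```bash
cat >> h.py <<'E'
def proj(d,P,fish=False):
    K=d['camera_matrix'];V=d['view'];c=P@V[:3,:3].T+V[:3,3]
    x,y,z=c[...,0],-c[...,1],-c[...,2]
    if fish:
        r=np.hypot(x,y)+1e-12;th=np.arctan2(r,z);x,y=x/r*th,y/r*th
    else: x,y=x/z,y/z
    return K[0,0]*x+K[0,2],K[1,1]*y+K[1,2]
def ortho(d,z,x0,x1,y0,y1,res=.0005,fish=False):
    """rows: x from x1 down to x0; cols: y from y1 (left) to y0. returns image"""
    xs=np.arange(x1,x0,-res);ys=np.arange(y1,y0,-res)
    Y,X=np.meshgrid(ys,xs);u,v=proj(d,np.stack([X,Y,np.full_like(X,z)],-1),fish)
    return cv2.remap(d['frame'],u.astype(np.float32),v.astype(np.float32),cv2.INTER_CUBIC)
E
python3 - <<'E'
from h import *
d=snap('wrist','w2')
o=ortho(d,.012,.36,.56,-.44,-.24,fish=True)
o2=ortho(load('top0'),.012,.36,.56,-.44,-.24)
cv2.imwrite('pics/z5.png',np.hstack([o,o2]));cv2.imwrite('pics/w2.png',d['frame'])
E
```

```text
(no output)
```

View pics/z5.png

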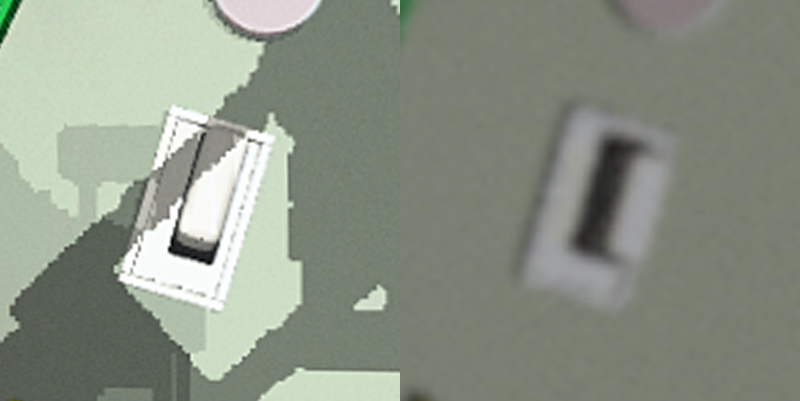

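View pics/w2.png

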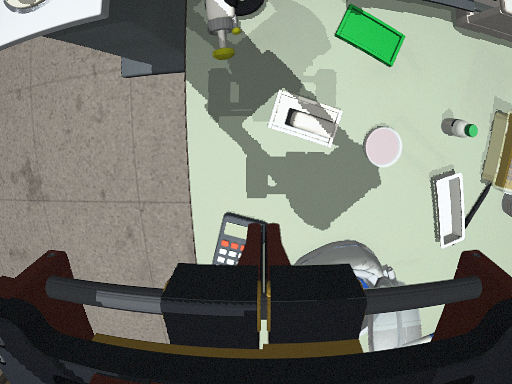

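```bash
python3 - <<'E'
from h import *
d=load('w2')
o=ortho(d,.063,.39,.53,-.41,-.27,res=.00035,fish=True)
o2=ortho(load('top0'),.063,.39,.53,-.41,-.27,res=.00035)
cv2.imwrite('pics/z6.png',np.hstack([o,o2]))
E
```

```text
(no output)
```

View pics/z6.png

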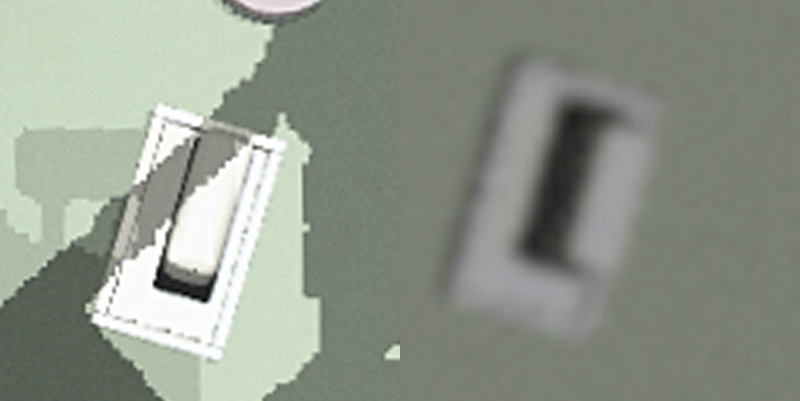

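```bash
python3 - <<'E'
from h import *
d=load('w2');V=d['view'];C=-V[:3,:3].T@V[:3,3];print(C,-V[2,:3])
p=np.array([.4596,-.3425]);g=np.radians(-16)
c=best([*p,.2],g+np.pi/2)
gripper_open()
move_to([*p,.13],down(c))
move_l([*p,.036],.12);st()
close();s=st()
move_l([*p,.24],.2);st()
for k in (0,1): print(inverse_kinematics([.56,-.05,.3],down(PSI+k*np.pi)))
d=snap('scene','s3');cv2.imwrite('pics/z7.png',cv2.resize(d['frame'][150:384,200:460],None,fx=2.3,fy=2.3))
E
```

```text
[ 0.39937159 -0.32091111  0.41492738] [ 3.42874024e-04 -2.87159329e-01 -9.57882770e-01]
t=15.5 p [ 0.4601 -0.3429  0.037 ] f [-0.4 -0.8  1. ] gap 0.0876 q5 1.15
t=16.5 p [ 0.4596 -0.3425  0.036 ] f [0.  0.2 0.5] gap 0.0200 q5 1.15
t=17.7 p [ 0.4593 -0.3422  0.2383] f [ 0.7 -0.1 -1.5] gap 0.0197 q5 1.15
[-1.49560221e-01  1.46171363e-02  1.18624378e+00 -4.44089210e-16
  1.94073174e+00  1.38463611e+00]
[-1.49560221e-01  1.46171363e-02  1.18624378e+00 -4.44089210e-16
  1.94073174e+00 -1.75695655e+00]
```

View pics/z7.png

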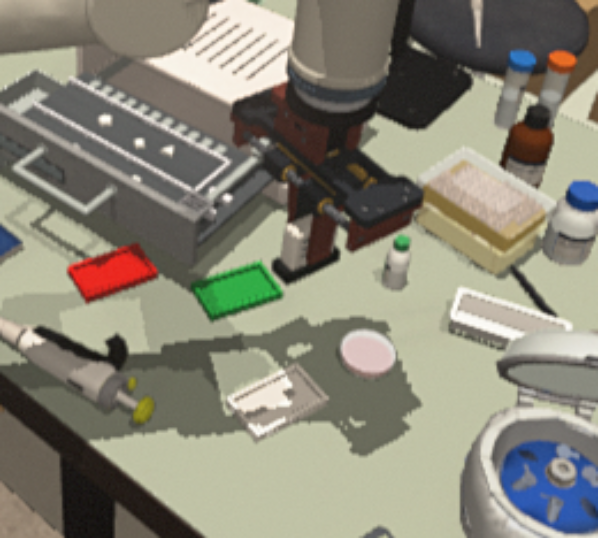

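```bash
python3 - <<'E'
from h import *
move_to([.47,-.01,.28],down(PSI)); st()
d=snap('wrist','w4')
o=ortho(d,.068,.47,.70,-.20,.20,fish=True)
cv2.imwrite('pics/z8.png',o);cv2.imwrite('pics/w4.png',d['frame'])
E
```

```text
t=19.0 p [ 0.4701 -0.0108  0.2796] f [ 0.5 -0.1 -0.7] gap 0.0194 q5 1.44
```

View pics/z8.png

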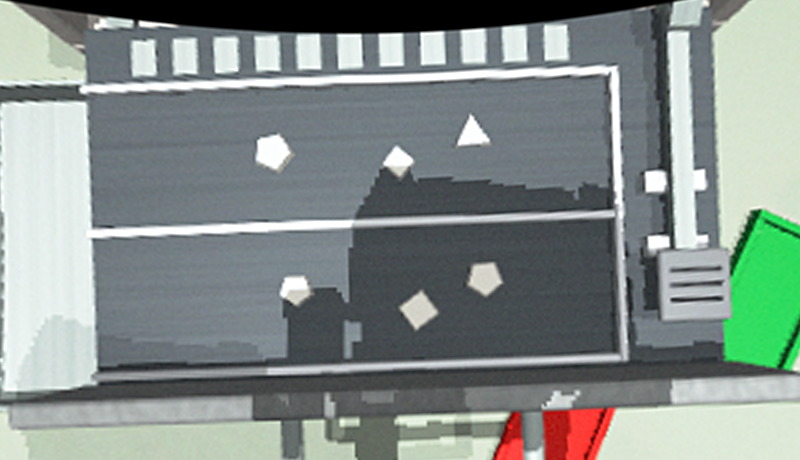

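View pics/w4.png

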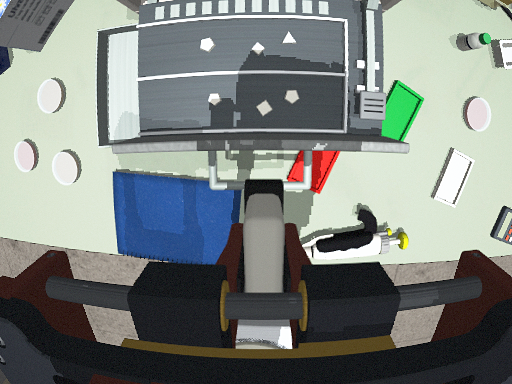

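```bash
python3 - <<'E'
from h import *
for n,f in (('w4',True),('t2',False)):
    d=load(n);o=ortho(d,.068,.47,.70,-.20,.20,fish=f);g=cv2.cvtColor(o,cv2.COLOR_BGR2GRAY).astype(float)
    res=[]
    for c in range(120,600,20):
        pr=g[:,c-8:c+8].mean(1)
        def pk(lo,hi):
            sl=0.038; off=-(c-355)*sl
            l,h=int(lo+off),int(hi+off);w=pr[l:h]-np.median(pr[l:h]); w=np.clip(w-w.max()*.4,0,None)
            return (w*np.arange(l,h)).sum()/w.sum()
        res.append((c,pk(65,95),pk(208,240)))
    r=np.array(res)
    for k in (1,2):
        p=np.polyfit(r[:,0]-355,r[:,k],1);print(n,k,p,'x=%.4f'%(.70-.0005*p[1]),'std',np.std(r[:,k]-np.polyval(p,r[:,0]-355)))
    if n=='t2': cv2.imwrite('pics/z9.png',o)
E
```

```text
w4 1 [-3.77101357e-02  7.77131047e+01] x=0.6611 std 1.1490024965455408
w4 2 [-3.87362777e-02  2.22986318e+02] x=0.5885 std 0.21388499341912898
t2 1 [-4.39596388e-02  7.88677470e+01] x=0.6606 std 2.893095773849748
t2 2 [-4.11924443e-02  2.24082940e+02] x=0.5880 std 1.2655393208504382
```

View pics/z9.png

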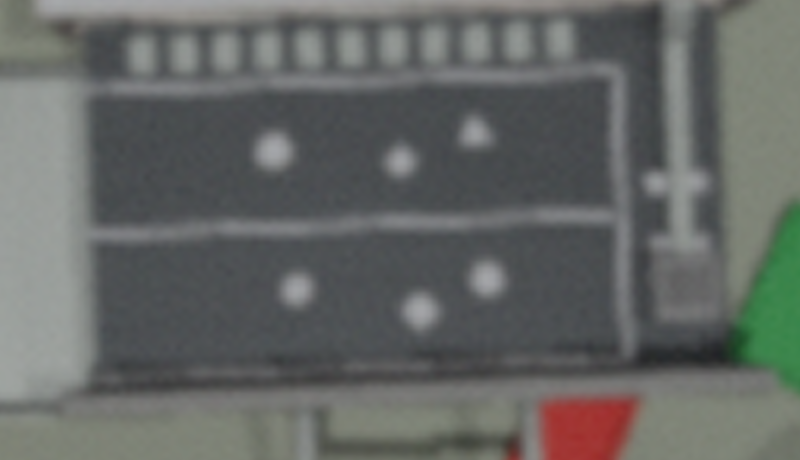

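```bash
sed -i 's/^PSI=.*/PSI=0.0385/' h.py; cat >> h.py <<'E'
LR=np.array([.6253,-.0016,.06]);LF=np.array([.5533,-.0044,.06])
def lane(L,x,y,z): return L+x*XI+y*YI+np.array([0,0,z])
E
python3 - <<'E'
from h import *
d=load('w4');f=cv2.resize(d['frame'][165:315,195:335],None,fx=5,fy=5,interpolation=cv2.INTER_NEAREST)
t=np.array([.4701,-.0108,.2796]);X=np.array([np.cos(.0366),np.sin(.0366),0]);Y=np.array([-X[1],X[0],0])
def dot(x,y,z,c):
    u,v=proj(d,(t+x*X+y*Y+np.array([0,0,z]))[None],True);print((x,y,z),u,v)
    cv2.circle(f,(int((u[0]-195+.5)*5),int((v[0]-165+.5)*5)),4,c,-1)
for y in (-.012,.012):
    dot(.031,y,-.031,(0,0,255));dot(.031,y,-.017,(0,255,0))
for y in (-.01,.01): dot(.026,y,-.017,(255,255,0)); dot(.026,y,.027,(255,0,255)); 
cv2.imwrite('pics/z10.png',f)
E
```

```text
(0.031, -0.012, -0.031) [281.41023456] [178.82348129]
(0.031, -0.012, -0.017) [282.78540599] [184.55273612]
(0.031, 0.012, -0.031) [244.24428328] [178.87072033]
(0.031, 0.012, -0.017) [242.81392571] [184.60286941]
(0.026, -0.01, -0.017) [279.34515929] [192.52733726]
(0.026, -0.01, 0.027) [284.21734298] [219.99008776]
(0.026, 0.01, -0.017) [246.28007917] [192.56787991]
(0.026, 0.01, 0.027) [241.18045043] [220.03736929]
```

View pics/z10.png

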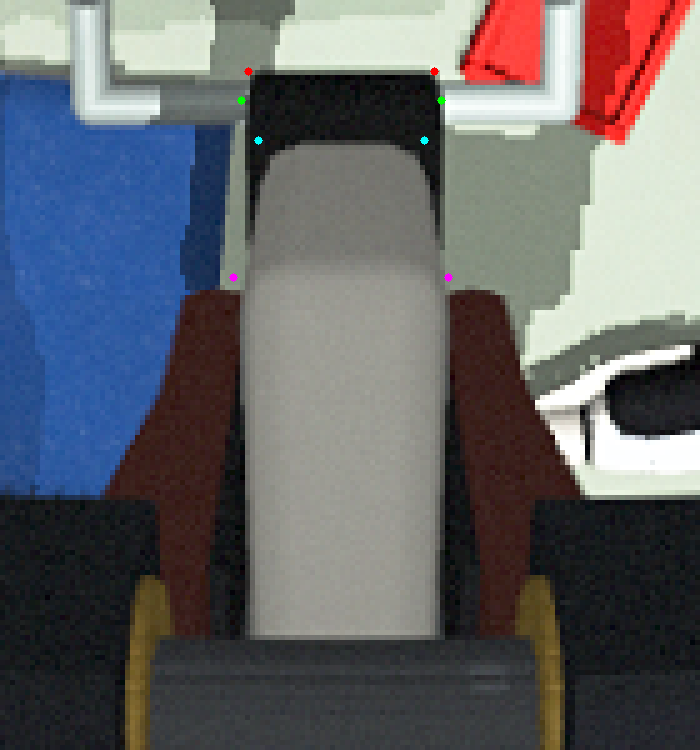

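```bash
python3 - <<'E'
from h import *
def sweep(L):
    move_to(lane(L,0,-.077,.12),down(PSI))
    move_l(lane(L,0,-.077,.05),.15); 
    move_l(lane(L,0,-.077,.0318),.06); st('down')
    for y in (-.02,.06,.13):
        move_l(lane(L,0,y,.0318),.09); st(y)
    move_l(lane(L,0,.178,.0318),.09); st('end')
    move_l(lane(L,0,.178,.10),.15)
sweep(LR)
d=snap('top','t5')
cv2.imwrite('pics/z11.png',cv2.resize(d['frame'][150:260,180:310],None,fx=5,fy=5))
E
```

```text
down t=20.9 p [ 0.628  -0.0785  0.0913] f [ 0.8  0.1 -1.1] gap 0.0199 q5 1.35
-0.02 t=21.7 p [ 0.6261 -0.0216  0.0918] f [ 0.1 -0.1 -0.9] gap 0.0197 q5 1.44
0.06 t=22.8 p [0.623  0.058  0.0918] f [ 0.8  0.5 -0.4] gap 0.0201 q5 1.57
0.13 t=23.7 p [0.6203 0.1281 0.0917] f [ 1.4 -0.1 -0.6] gap 0.0200 q5 1.68
end t=24.4 p [0.6184 0.1765 0.0917] f [ 0.   0.3 -1.5] gap 0.0199 q5 1.76
```

View pics/z11.png

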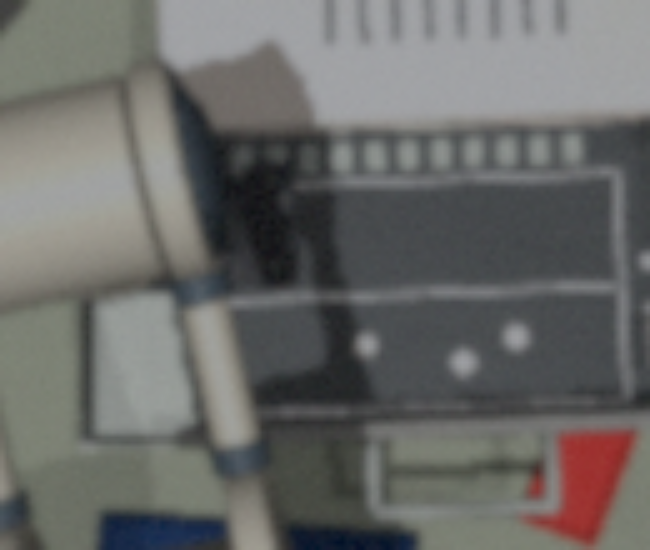

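Rear lane looks clear. Next the front lane, then a look at both.

```bash
python3 - <<'E'
from h import *
def sweep(L):
    move_to(lane(L,0,-.077,.12),down(PSI))
    move_l(lane(L,0,-.077,.05),.15); 
    move_l(lane(L,0,-.077,.0318),.06); st('down')
    for y in (-.02,.06,.13):
        move_l(lane(L,0,y,.0318),.09); st(y)
    move_l(lane(L,0,.178,.0318),.09); st('end')
    move_l(lane(L,0,.178,.12),.15)
sweep(LF)
move_to([.45,.05,.28],down(PSI));st()
d=snap('wrist','w6');snap('scene','s6')
o=ortho(d,.063,.47,.70,-.15,.25,fish=True)
cv2.imwrite('pics/z12.png',o)
E
```

```text
down t=27.1 p [ 0.5561 -0.0814  0.0914] f [-0.8  0.3 -2. ] gap 0.0199 q5 1.33
-0.02 t=27.9 p [ 0.5541 -0.0243  0.0918] f [ 0.   0.1 -0.8] gap 0.0197 q5 1.43
0.06 t=29.0 p [0.551  0.0552 0.0918] f [ 0.5  1.  -1. ] gap 0.0200 q5 1.57
0.13 t=29.9 p [0.5483 0.1253 0.0918] f [ 0.1  0.2 -1.1] gap 0.0200 q5 1.70
end t=30.6 p [0.5464 0.1737 0.0917] f [ 0.6 -0.3 -0.9] gap 0.0199 q5 1.78
t=32.1 p [0.4502 0.0504 0.2785] f [-0.   1.3 -2. ] gap 0.0199 q5 1.57
```

View pics/z12.png

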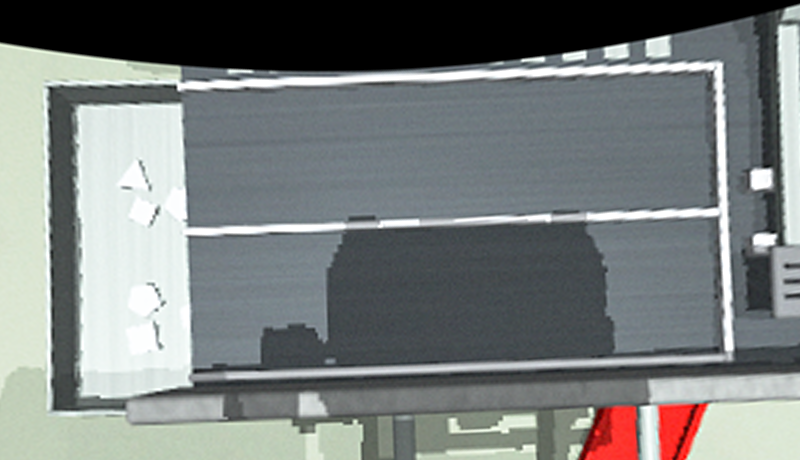

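View pics/s6.png

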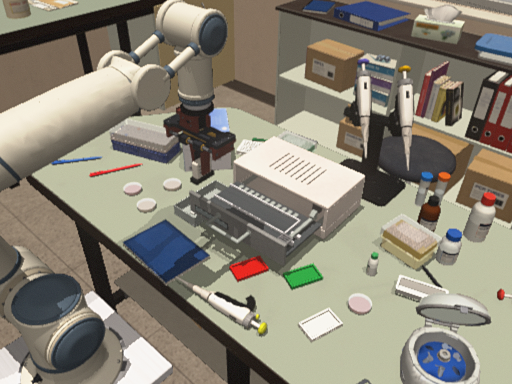

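```bash
python3 - <<'E'
from h import *
p=[.4590,-.3415];a=np.radians(-16)
move_to([*p,.16],down(a))
move_l([*p,.05],.15);move_l([*p,.0368],.04);st()
gripper_open();st()
move_l([*p,.17],.2)
d=snap('scene','s7');cv2.imwrite('pics/z13.png',cv2.resize(d['frame'][260:360,250:400],None,fx=4,fy=4))
# look at the right dish on the way
move_to([.49,-.37,.26],down(0.0));st()
d=snap('wrist','w7');cv2.imwrite('pics/w7.png',d['frame'])
cv2.imwrite('pics/z14.png',ortho(d,.013,.36,.66,-.50,-.25,fish=True))
E
```

```text
t=35.1 p [ 0.4589 -0.3414  0.0366] f [-0.1 -1.2 -1.4] gap 0.0199 q5 1.15
t=36.2 p [ 0.459  -0.3415  0.0368] f [ 0.1  0.2 -0.1] gap 0.0878 q5 1.15
t=37.5 p [ 0.4901 -0.3702  0.2589] f [-0.4 -0.  -0.8] gap 0.0878 q5 0.87
```

View pics/z13.png

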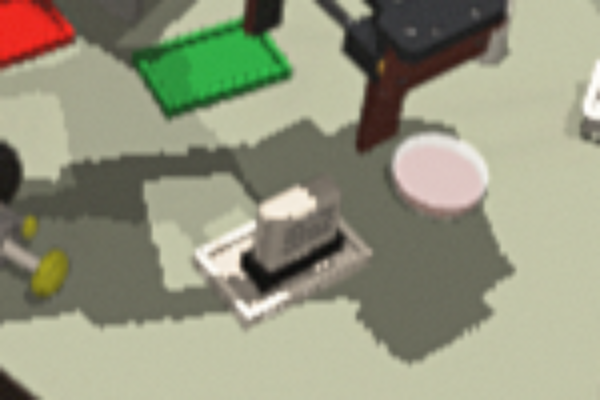

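View pics/z14.png

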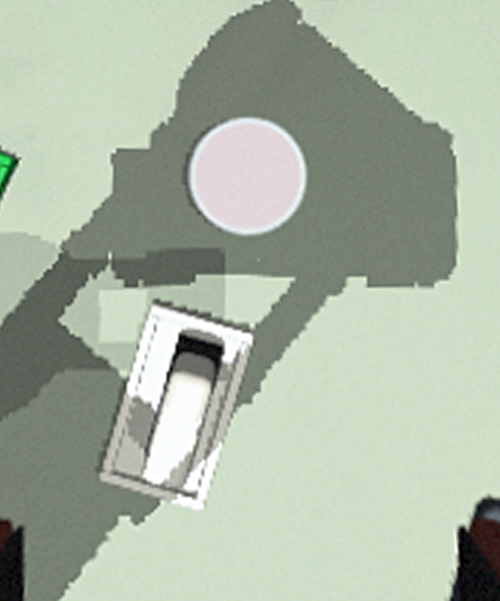

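```bash
python3 - <<'E'
from h import *
d=load('w7')
cv2.imwrite('pics/z15.png',ortho(d,.013,.537,.607,-.4085,-.3385,res=.0001,fish=True)[:600])
u,v=proj(d,np.array([[.572,-.3735,.013]]),True);print(u,v)
u,v=int(u[0]),int(v[0])
cv2.imwrite('pics/z16.png',cv2.resize(d['frame'][v-30:v+30,u-30:u+30],None,fx=10,fy=10,interpolation=cv2.INTER_NEAREST))
E
```

```text
[265.70421497] [102.17058129]
```

View pics/z15.png

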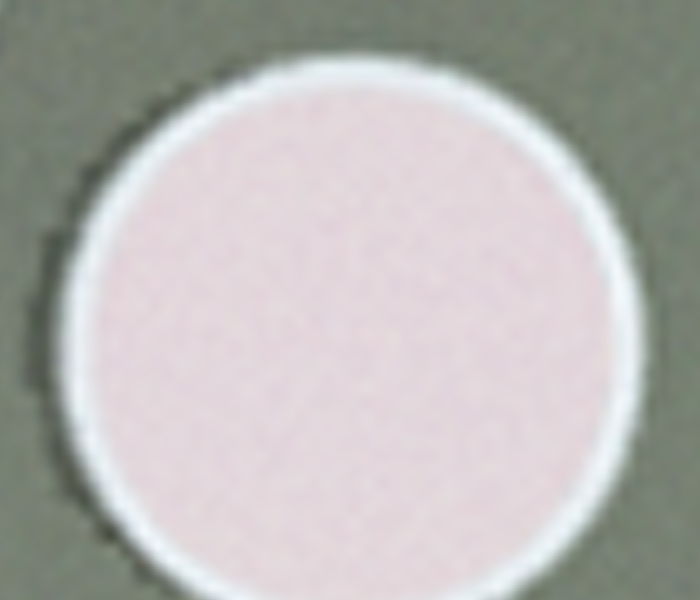

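View pics/z16.png

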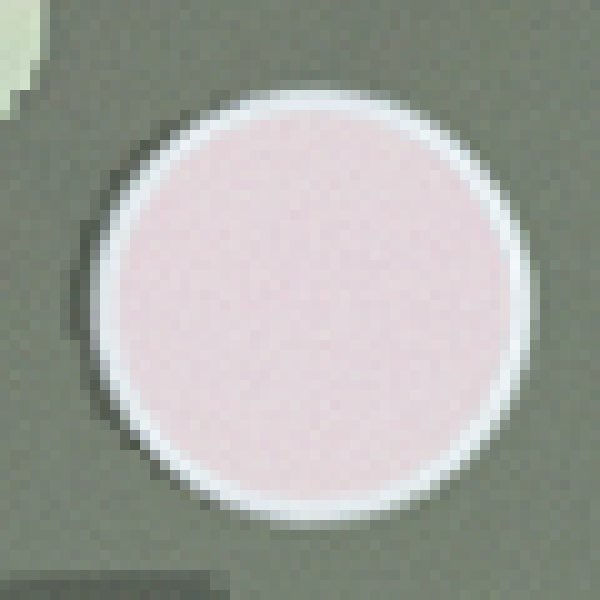

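```bash
cat >> h.py <<'E'
def pick(x,y,a):
    move_to([x,y,.09],down(a)); 
    move_l([x,y,.0102],.12); st('at'); close(); s=st('closed')
    move_l([x,y,.16],.2); return s
def place(L,y,a=PSI):
    move_to(lane(L,0,y,.10),down(a))
    move_l(lane(L,0,y,.035),.15); move_l(lane(L,0,y,.0106),.05); st('down')
    gripper_open(); st('open'); move_l(lane(L,0,y,.10),.2)
E
python3 - <<'E'
from h import *
pick(.572,-.3735,0.)
d=snap('wrist','w8');cv2.imwrite('pics/w8.png',d['frame'])
place(LR,-.040)
move_to([.45,.0,.28],down(PSI))
d=snap('wrist','w9');cv2.imwrite('pics/w9.png',d['frame'])
cv2.imwrite('pics/z17.png',np.hstack([cv2.resize(load('w8')['frame'],(400,300)),cv2.resize(ortho(d,.068,.47,.70,-.2,.2,fish=True),(400,300))]))
E
```

```text
at t=39.2 p [ 0.5723 -0.3739  0.011 ] f [-1.1 -0.3 -0.5] gap 0.0878 q5 0.94
closed t=39.8 p [ 0.5721 -0.3736  0.0103] f [0.  0.3 0.7] gap 0.0583 q5 0.94
down t=43.2 p [ 0.6267 -0.0415  0.0701] f [-0.4 -0.3 -0.9] gap 0.0579 q5 1.41
open t=43.9 p [ 0.6269 -0.0416  0.0706] f [-0.7  1.   0.5] gap 0.0878 q5 1.41
```

View pics/z17.png

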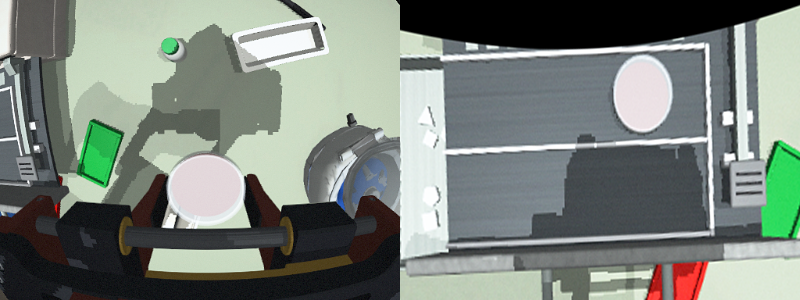

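View pics/w9.png

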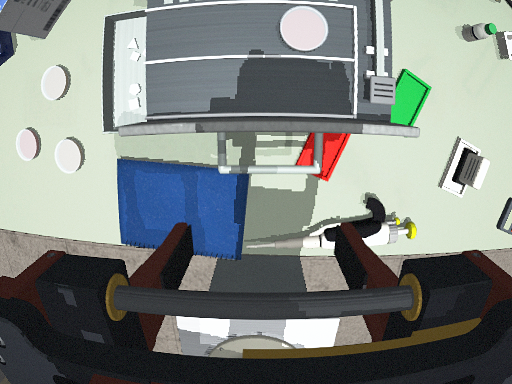

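```bash
cat >> h.py <<'E'
def dishes(d,x0,x1,y0,y1,fish=True,z=.013):
    o=ortho(d,z,x0,x1,y0,y1,fish=fish); g=cv2.GaussianBlur(cv2.cvtColor(o,cv2.COLOR_BGR2GRAY),(5,5),1)
    c=cv2.HoughCircles(g,cv2.HOUGH_GRADIENT,1,80,param1=80,param2=25,minRadius=54,maxRadius=64)
    out=[]
    if c is not None:
        for u,v,r in c[0]:
            out.append((round(float(x1-.0005*v),4),round(float(y1-.0005*u),4),round(float(r*.0005),4))); cv2.circle(o,(int(u),int(v)),int(r),(0,0,255),1)
    return out,o
E
python3 - <<'E'
from h import *
move_to([.61,.36,.27],down(np.pi));st()
d=snap('wrist','w10');r,o=dishes(d,.38,.66,.24,.54);print(r)
cv2.imwrite('pics/z18.png',o)
d=snap('top','t10');r,o=dishes(d,.38,.66,.24,.54,False);print(r)
E
```

```text
t=47.6 p [0.6102 0.3596 0.27  ] f [-0.5 -0.1  0.8] gap 0.0877 q5 -1.09
[(0.4518, 0.3288, 0.029), (0.4728, 0.4317, 0.0279), (0.5778, 0.3548, 0.0295)]
[]
```

View pics/z18.png

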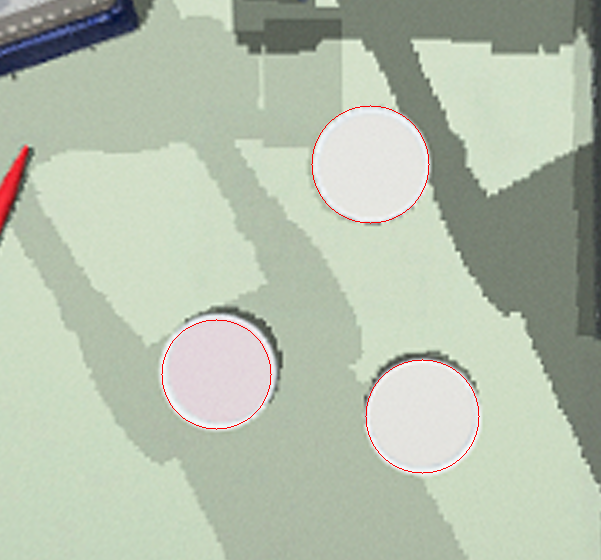

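```bash
python3 - <<'E'
from h import *
pick(.578,.3548,np.pi)
move_to(lane(LF,0,.0,.16),down(np.pi+PSI))
place(LF,-.040,np.pi+PSI)
move_to([.60,.36,.25],down(np.pi));st()
d=snap('wrist','w11');r,o=dishes(d,.38,.66,.24,.54);print(r)
cv2.imwrite('pics/z19.png',np.vstack([cv2.resize(o,(300,280)),cv2.resize(d['frame'],(300,225))]))
E
```

```text
at t=49.2 p [0.5784 0.355  0.0107] f [ 0.2 -0.2  0.2] gap 0.0879 q5 -1.07
closed t=49.8 p [0.5781 0.3549 0.0104] f [-0.6 -0.6  1.2] gap 0.0585 q5 -1.07
down t=53.7 p [ 0.5546 -0.0443  0.0702] f [-0.5  0.2  1.3] gap 0.0584 q5 -1.75
open t=54.4 p [ 0.5548 -0.0444  0.0706] f [-0.  -0.   0.6] gap 0.0877 q5 -1.75
t=56.5 p [0.6005 0.3587 0.2497] f [ 0.3 -0.6  0. ] gap 0.0879 q5 -1.08
[(0.4533, 0.3288, 0.0279), (0.4748, 0.4308, 0.0284)]
```

View pics/z19.png

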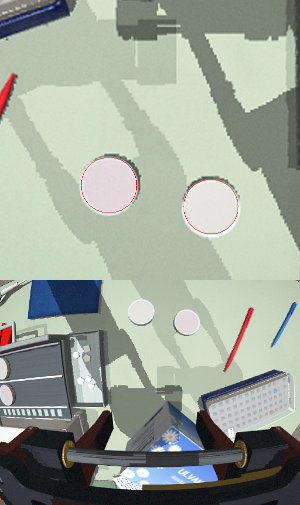

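```bash
python3 - <<'E'
from h import *
pick(.4525,.3288,np.pi)
move_to(lane(LR,0,.10,.16),down(np.pi+PSI))
place(LR,.062,np.pi+PSI)
move_to([.60,.36,.25],down(np.pi));st()
d=snap('wrist','w12');r,o=dishes(d,.38,.66,.24,.54);print(r)
cv2.imwrite('pics/z20.png',np.vstack([cv2.resize(o,(300,280)),cv2.resize(d['frame'],(300,225))]))
E
```

```text
at t=58.2 p [0.453  0.329  0.0105] f [ 0.6  0.4 -0.1] gap 0.0879 q5 -1.00
closed t=58.8 p [0.4526 0.3289 0.0104] f [-0.4  0.2  0.7] gap 0.0580 q5 -1.00
down t=62.5 p [0.6227 0.0603 0.07  ] f [-0.7 -0.2  0.3] gap 0.0577 q5 -1.57
open t=63.1 p [0.6229 0.0603 0.0706] f [ 0.2  0.3 -1. ] gap 0.0880 q5 -1.57
t=64.9 p [0.6004 0.3587 0.249 ] f [-0.  -0.8  1. ] gap 0.0879 q5 -1.08
[(0.4753, 0.4303, 0.0306)]
```

View pics/z20.png

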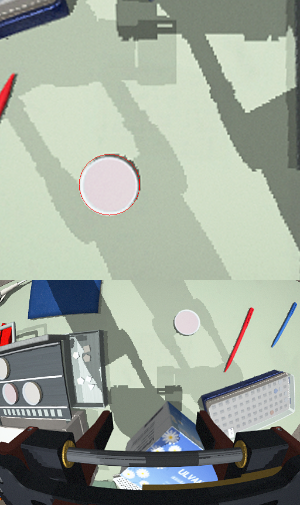

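```bash
python3 - <<'E'
from h import *
pick(.4745,.4305,np.pi)
move_to(lane(LF,0,.12,.16),down(np.pi+PSI))
place(LF,.062,np.pi+PSI)
move_to([.42,.0,.28],down(PSI));st()
d=snap('wrist','w13');snap('top','t13');snap('scene','s13')
cv2.imwrite('pics/z21.png',ortho(d,.068,.47,.70,-.2,.2,fish=True))
cv2.imwrite('pics/w13.png',d['frame'])
E
```

```text
at t=66.6 p [0.475  0.4306 0.0105] f [-0.6  0.5 -0.7] gap 0.0879 q5 -0.89
closed t=67.2 p [0.4746 0.4306 0.0104] f [0.3 0.2 1.2] gap 0.0589 q5 -0.89
down t=71.0 p [0.5507 0.0574 0.0703] f [-0.6  0.1  0.5] gap 0.0594 q5 -1.57
open t=71.7 p [0.5509 0.0576 0.0706] f [ 0.3 -0.3  0.9] gap 0.0878 q5 -1.57
t=74.8 p [0.42   0.     0.2797] f [-0.2 -0.3 -0.1] gap 0.0878 q5 1.45
```

View pics/z21.png

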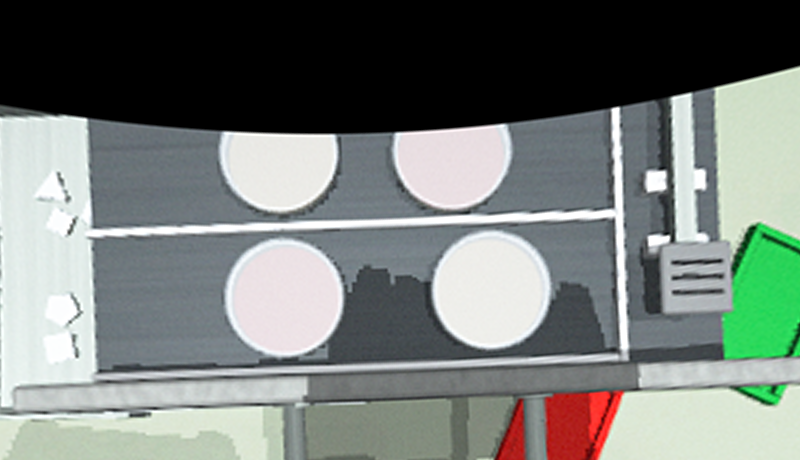

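View pics/w13.png

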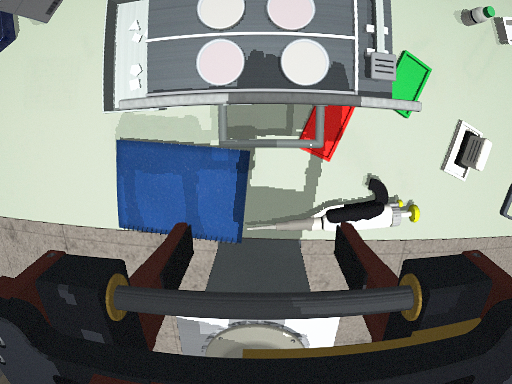

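View pics/s13.png

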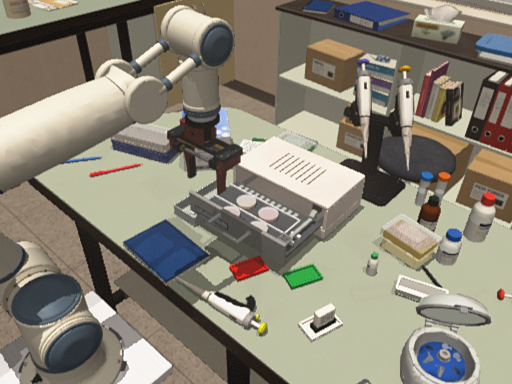

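View pics/t13.png

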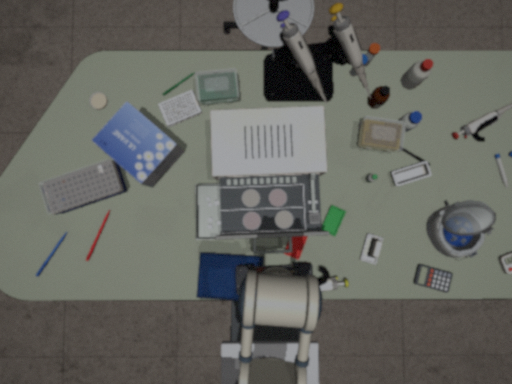

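```bash
python3 - <<'E'
from h import *
L=[ortho(load(n),.091,.52,.60,-.19,-.11,res=.0002,fish=f) for n,f in (('w4',1),('t13',0))]
cv2.imwrite('pics/z22.png',np.hstack(L)[:,:800])
E
```

```text
(no output)
```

View pics/z22.png

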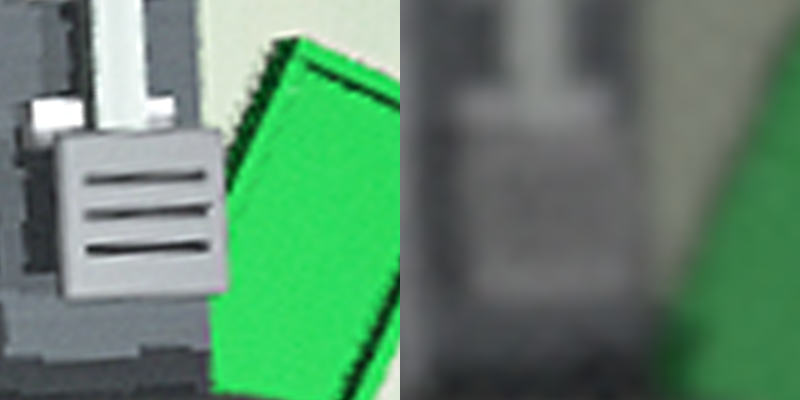

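```bash
python3 - <<'E'
from h import *
close()
b=[.559,-.1386]
move_to([*b,.15],down(PSI))
move_l([*b,.106],.12);st()
for z in (.099,.094,.0915,.0895):
    move_l([*b,z],.05);st(z)
hold(.3);st()
move_l([*b,.17],.2)
d=snap('top','t14');snap('scene','s14')
o=ortho(d,.091,.46,.66,-.20,.20);cv2.imwrite('pics/z23.png',o)
E
```

```text
t=77.8 p [ 0.5591 -0.1382  0.1068] f [-0.5  0.2  0.3] gap 0.0008 q5 1.23
0.099 t=78.0 p [ 0.5592 -0.1386  0.0993] f [-0.7 -0.3  1.2] gap 0.0006 q5 1.23
0.094 t=78.3 p [ 0.5594 -0.1387  0.0945] f [ 0.5 -0.9  1.6] gap 0.0001 q5 1.23
0.0915 t=78.5 p [ 0.5589 -0.1386  0.0913] f [2.2 0.6 1.4] gap 0.0002 q5 1.23
0.0895 t=78.8 p [ 0.5589 -0.1386  0.0894] f [ 0.6 -0.2  1.9] gap 0.0009 q5 1.23
t=79.1 p [ 0.559  -0.1386  0.0895] f [-0.1  0.   2.2] gap 0.0003 q5 1.23
```

View pics/z23.png

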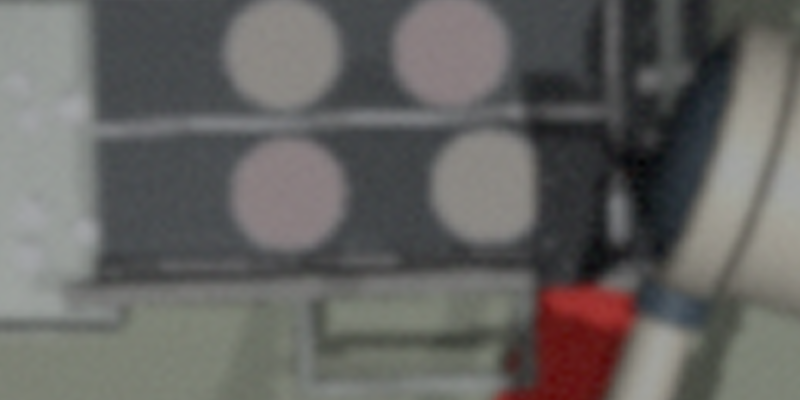

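View pics/s14.png

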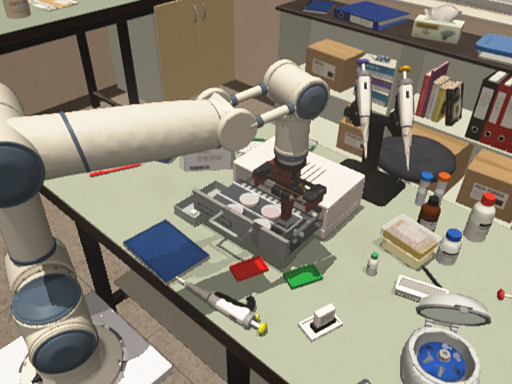

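```bash
python3 - <<'E'
from h import *
d=load('t14');P=cloud(d).reshape(-1,3)
m=(P[:,2]>.09)&(P[:,2]<.112)&(P[:,0]>.43)&(P[:,0]<.485)&(P[:,1]<.035)&(P[:,1]>-.04)
q=P[m];print(len(q),np.percentile(q[:,0],[2,50,98]))
m=(P[:,2]>.112)&(P[:,2]<.13)&(P[:,0]>.48)&(P[:,0]<.56)&(P[:,1]<.05)&(P[:,1]>-.05)
q=P[m];print(len(q),np.percentile(q[:,0],[2,50,98]))
cv2.imwrite('pics/z24.png',np.hstack([ortho(d,.098,.42,.54,-.1,.1,res=.0003),ortho(load('t13'),.098,.42,.54,-.1,.1,res=.0003)])[:,:800])
E
```

```text
79 [0.46254825 0.46877215 0.47193451]
133 [0.51226352 0.51841398 0.52437656]
```

View pics/z24.png

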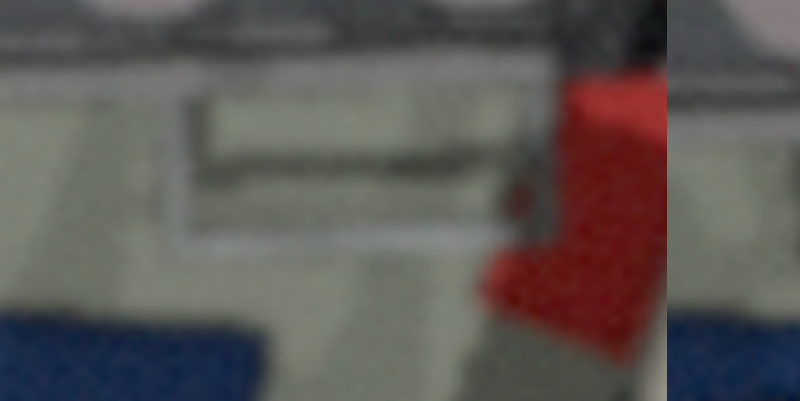

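```bash
python3 - <<'E'
from h import *
p=np.array([.491,-.008,0])
move_to([*p[:2],.18],down(PSI))
move_l([*p[:2],.095],.12);st()
for s in (.015,.06,.11,.15,.165):
    move_l([*(p+s*XI)[:2],.095],.06);st(s)
for s in np.arange(.168,.195,.003):
    move_l([*(p+s*XI)[:2],.095],.03);r=st(round(s,3))
    if r['ft_force'][0]<-12: break
E
```

```text
t=81.2 p [ 0.4915 -0.0082  0.0958] f [0.5 0.6 0.4] gap 0.0006 q5 1.45
0.015 t=81.6 p [ 0.5065 -0.0074  0.0953] f [-0.2 -0.5  0.2] gap 0.0002 q5 1.45
0.06 t=82.5 p [ 0.5509 -0.0057  0.0948] f [ 0.1 -1.   0.7] gap 0.0004 q5 1.46
0.11 t=83.5 p [ 0.6009 -0.0037  0.0949] f [ 0.3 -0.6  0.5] gap 0.0001 q5 1.47
0.15 t=84.3 p [ 0.6409 -0.0022  0.0949] f [-0.2 -0.2  0.1] gap 0.0005 q5 1.48
0.165 t=84.7 p [ 0.656  -0.0016  0.095 ] f [ 1.   0.2 -0.3] gap 0.0005 q5 1.48
0.168 t=85.0 p [ 0.659  -0.0015  0.0951] f [ 0.9 -0.5  0.5] gap 0.0004 q5 1.48
0.171 t=85.2 p [ 0.6621 -0.0014  0.095 ] f [-0.2 -0.  -0.8] gap 0.0006 q5 1.48
0.174 t=85.5 p [ 0.6651 -0.0013  0.095 ] f [-0.5  0.7  0.2] gap 0.0004 q5 1.48
0.177 t=85.7 p [ 0.6682 -0.0011  0.095 ] f [-0.2 -0.5 -0.4] gap 0.0002 q5 1.48
0.18 t=86.0 p [ 0.6687 -0.0011  0.095 ] f [-11.   -0.2   5.4] gap 0.0005 q5 1.48
0.183 t=86.2 p [ 0.6687 -0.0011  0.0951] f [-25.8  -0.4  10.2] gap 0.0003 q5 1.48
```

```bash
python3 - <<'E'
from h import *
s=state()['ee_pos'];q=s-.008*XI
move_l([q[0],q[1],.095],.04);st()
move_l([q[0],q[1],.22],.2)
move_to([.40,.22,.30],down(PSI));st()
d=snap('scene','s15');snap('top','t15');w=snap('wrist','w15')
cv2.imwrite('pics/z25.png',np.hstack([cv2.resize(d['frame'][150:350,150:400],(400,320)),cv2.resize(load('t15')['frame'][90:290,180:430],(400,320))]))
E
```

```text
t=86.7 p [ 0.6609 -0.0014  0.0951] f [ 1.5  1.4 -0.3] gap 0.0006 q5 1.48
t=88.8 p [0.4006 0.2196 0.2993] f [-0.1 -0.8  0.4] gap 0.0004 q5 1.96
```

View pics/z25.png

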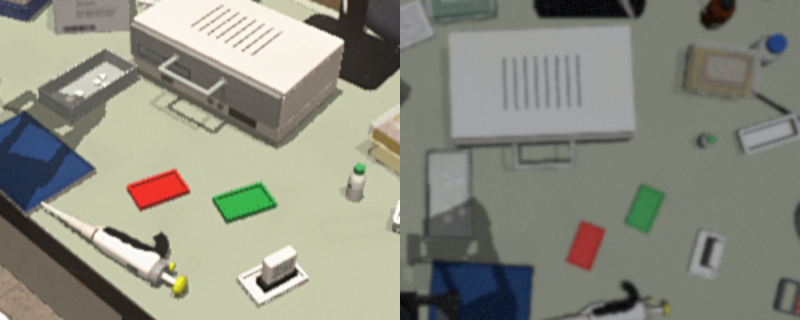

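View pics/w15.png

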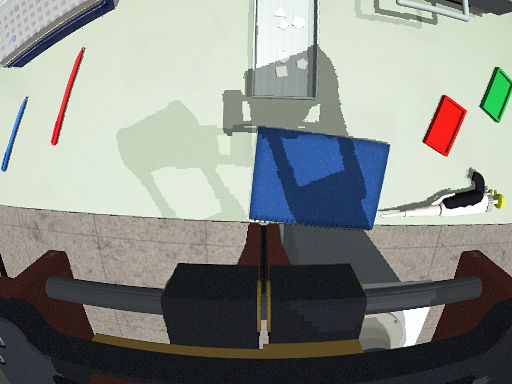

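```bash
python3 - <<'E'
from h import *
w=load('w15');cv2.imwrite('pics/z26.png',cv2.resize(w['frame'][0:105,240:340],None,fx=5.5,fy=5.5,interpolation=cv2.INTER_CUBIC))
P=cloud(load('t15')).reshape(-1,3)
m=(P[:,2]>.09)&(P[:,2]<.112)&(P[:,0]>.6)&(P[:,0]<.65)&(abs(P[:,1])<.04)
print(np.percentile(P[m][:,0],[2,50,98]))
E
```

```text
[0.62823677 0.63427216 0.63788549]
```

View pics/z26.png

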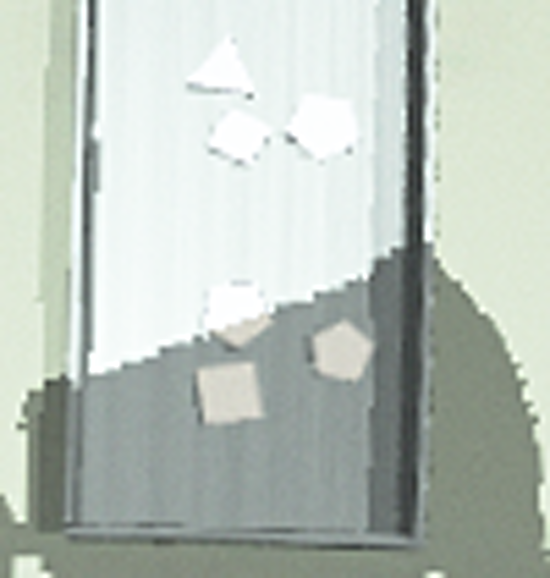

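All six shards are in the pan, the handle bar measures at x = 0.634 (home), and the scraper stands in its rest.

```bash
python3 - <<'E'
from h import *
job_done(); st()
E
```

```text
the job is handed in; nothing more can be done
the job is handed in; nothing more can be done
```

The job is done and handed in at about 89 s of the 210 s allowed, with no failed step; no verdict came back.

- **Drawer out:** I pulled it by the handle to its end stop. It stayed out with the handle let go.
- **Shards:** I swept both lanes with the scraper, and the gripper never touched a shard. The last crop shows all six in the pan.
- **Scraper:** It stands upright in the white rest; the last scene and top views confirm this.
- **Dishes:** I laid all four flat between the rails, two per lane. None was turned over.
- **Drawer home:** I pressed the release, which started the drawer back in by about 15 mm, then pushed it in by the panel. It met a hard stop, with about 26 N on the wrist against the 120 N limit. The handle bar then measured x = 0.634, which agrees with fully home.

The dishes can't be seen with the drawer shut. I last saw all four in place with the drawer out, and again, with one partly hidden by the arm, just after pressing the release. I never saw a dish knocked aside; I checked the positions with the wrist camera before each pick. The wrist and top cameras agreed to about 0.5 mm on the rail positions. The dish detector found nothing in the top view, so I used the wrist view for the dishes.

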